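# Clamp the beeswax in the thread-waxing holder

## Robot

A 7-joint arm with a two-finger parallel gripper is mounted at the origin on a cart in front of the work surface, level with it; the furniture and walls round the work are solid. World frame = base frame: x ahead of the robot, y to its left, z up, the work surface at z = 0. Lengths are in m, angles in rad, forces in N, time in s.
With the tool pointing down it reaches from about 0.4 to 0.85 m from the base axis. Payload 10.4 kg.
Tool frame: the origin (TCP) lies midway between the tips of the shut fingers; the grasp point (between the pads) lies 19 mm behind it (grip_point_offset is the distance from the TCP to the grasp point, in m); z points along the fingers, y is the line along which they close (so a half turn about z gives the same grasp; the last joint's range is limited). The gripper opens to 85 mm and grips with 20 to 120 N. Pads are 22 mm wide; open, the fingers measure 114 mm over their backs; the gripper's body (76 mm by 85 mm) begins 54 mm behind the grasp point. The pads swing forward as they close: fully open they stand 13 mm farther back than shut.
Start: joints at [1.12, 0.332, -0.065, 1.46, 0.022, 1.35, -0.088], TCP at [0.259, -0.569, 0.231] pointing down, gripper open.
Joint ranges: [-2.6, 2.6], [-0.5, 2.12], [-1.47, 1.34], [0.16, 2.42], [-1.27, 4.41], [0.06, 2.06], [-2.6, 2.6]. Speed limits (rad/s): [2.22, 2.22, 2.79, 2.79, 3.14, 3.14, 3.14].

## Interface

Orientations are given as a unit quaternion [x, y, z, w].
In Python, from workcell import read_state, grab_frame, sign_off, grip_point_offset gives the robot as it stands.
- The arm moves only by the shell command python3 -m handwheel 'ROWS' [FORCE]. ROWS is text: rows parted by semicolons, each of 7 numbers parted by spaces: the gripper's target within -1 to 1 (fully open at 1, half-way at 0, shut at -1), then the shift along the tool's x, y, z in cm, then the turn, a rotation vector about the tool's x, y, z in degrees. In form: gripper dx dy dz ax ay az; .... A call has 1 to 5 rows; each row shifts and turns the commanded pose from where the row before left it, along the tool's axes as they then stand; what a row does not reach is not made up. A row lasts 1/10 s, in which the tool goes at most 50 mm and 8.59 degrees, less where a joint would pass 70% of its speed; a pose out of reach is approached as far as the arm can. A call with a gripper value outside its range is refused whole. The fingers move at their own pace and stop on an object; FORCE is the grip in N (left out, the last holds). Time passes only in rows, so rows that do not move let the fingers close. It gives the time, the measured TCP pose, the force, the opening and the grip force at its end, in the units of the state.
- read_state(): the state, without advancing time (a new reading comes with each control period).
- grab_frame(name): name is "scene" or "top" or "wrist"; returns a dict with "frame" (400x640x3 uint8, red, green, blue), "range_z" (400x640 float32, m along the optical axis (not along the pixel's ray), 0 where there is no reading), "mtx" (3x3 intrinsics, pixels), "k1" (the pictures are not rectified: a ray, as slopes to the right and down, at radius r is drawn at 1 + k1 r^2 times it, then the intrinsics apply), "rvec" (rotation vector, rad) and "tvec" (3), from world to camera coordinates, as OpenCV has them. Camera axes: x right, y down, z forward; pixel columns grow to the right and rows downward; lengths in m; the calibration is good to about 2 mm. A picture is of the moment at which its call begins.
- sign_off(): hands the job in; it is judged then, once.
The state is a dict: "t": time; "joints": joint angles; "dq": joint speeds; "joint_torque": joint torques, N m; "position": TCP position; "orientation": TCP orientation; "contact_force": force on the tool from outside, world axes, zero at the start; "wrist_torque": the same for the moment, N m; "grip_width": opening from 0.0 (shut) to 1.0 (fully open); "finger_force": force on a finger pad.
Only numpy, scipy, OpenCV 4.12 (cv2) and the standard library are available. Lean on these libraries where they do the work, as an engineer would, in place of code of your own. Each camera call takes 0.05 s, during which the arm holds its last target. There are 200 camera calls.

## Task

Slide the beeswax disc along the channel of the bench holder until it bears against the stop, and press it there gently for half a second (wax dents easily, so feel for the stop and do not lean on it). Then push the handle of the toggle clamp over with a fingertip, without forcing it, so that it snaps over and its rubber pad holds the wax down, still against the stop. Leave the oil bottle, the spool and the thimble where they stand.

Things in the scene. Friction and masses are not known exactly. Their poses are not given: they have to be found in the camera images.
- holder: Fixed wooden board (150 x 125 x 18 mm) with rails, stop and toggle clamp, for holding wax to draw thread over. Origin on the table below the spot where the wax's middle lies when home with the stop at mid-setting; board from x = -90 to +60, y = -77.5 to +47.5 mm, its top (deck) at z = 18 mm. The channel runs along its x axis, inward is +x.
- channel_mouth (a point): Mouth of the channel, on its middle line at deck height (holder x = -17.5 mm). From here two rails, 8 mm high, 7 mm thick, 42 mm apart, run 47 mm in holder +x; the deck before the mouth is clear. Axes parallel to the holder's.
- stop_mid (a point): Middle of the stop's setting range, at deck height (holder x = +19.5 mm). The stop, a block 34 mm wide and 11 mm high with its face toward holder -x, was set by hand on a slotted screw: its face lies up to 10 mm before or behind this point and is not measured; feel (or look) for it. It does not yield to 25 N.
- wax: Beeswax disc lying flat on the deck, 39 mm across, 13 mm high, about 30 g; origin at the centre of its underside. It starts on the channel's middle line within 1.5 mm, its middle 24 to 38 mm before the holder's origin (x = -24 to -38 mm). Pushed in holder +x it slides in with less than 1 N until it meets the stop, then it is rigid.
- clamp (a joint): Toggle clamp lever, rad: 0 = open (as it starts), about 0.96 = shut with its pad on the wax, limit 1.02. Over-centre spring: below 0.42 it springs back open, beyond 0.42 it snaps shut by itself and stays, pad pressing with 5 to 6 N. Pushed along its arc (across and up) the handle's end takes 4 to 7 N at first, nothing at 0.42; a level push rubs, binds and takes up to 20 N.
- clamp_hinge (a point): Hinge axis (along holder x) of the clamp, at x = 3, y = -50, z = 46 mm of the holder; axes parallel to the holder's. The arm with the rubber pad (50 mm from hinge to pad, 11 mm wide) reaches from here over the channel: raised when open (its end at about holder y = -17, z = 95 mm), level and down on the wax when shut.
- clamp_knob (a point): Centre of the rounded end of the clamp's handle (rubber sleeve 15 mm thick), 66 mm from the hinge; moves with the lever. Open, the handle leans outward, 39 degrees from upright toward holder -y, this point at y = -91, z = 97 mm of the holder. Push it from outside toward holder +y; shut, it stands 16 degrees past upright.
- oiler: Oil bottle 38 mm across, 128 mm high, standing; origin at the centre of its underside. Bystander.
- spool: Thread spool 26 mm across, 50 mm high, standing; origin at the centre of its underside. Bystander.
- thimble: Thimble 20 mm across, 22 mm high, standing; origin at the centre of its underside. Bystander.
Mind the look-alikes: they are no part of the job. Of the things that look like the wax, the largest one is meant.

How it is judged:
On the way, in this order (a step that is already met when the one before it is completed fails the run):
1. the wax is pressed against the stop with more than 2 N, the clamp still open (contact force between wax and stop_c0 above 2 N and value of joint clamp below 0.2 rad), for 0.3 s.
2. the clamp has snapped over and its pad presses on the wax (value of joint clamp above 0.88 rad and contact force between wax and clamp above 3 N), for 0.2 s.
At the end, for the whole second after the job is handed in: The clamp is shut over the wax (lever beyond 0.88 rad, pad pressing with more than 3 N), and the wax lies flat and at rest within 1.7 mm of the stop (all of step 2 and horizontal distance between wax and stop_c0 below 0.0262 m and angle between wax's own z axis and vertical below 0.08 rad and linear speed of wax below 0.01 m/s); the robot touches nothing.
It fails at once if the fingers press on the wax with more than 10 N (it dents) (contact force between the fingers and wax above 10 N).
It fails at once if the clamp is forced: the fingers push on it with more than 20 N (contact force between the fingers and clamp above 20 N).
It fails at once if the oiler is knocked or moved more than 15 mm (distance of oiler from where it was at the start of the episode above 0.015 m).
It fails at once if the spool is knocked or moved more than 15 mm (distance of spool from where it was at the start of the episode above 0.015 m).
It fails at once if the thimble is knocked or moved more than 15 mm (distance of thimble from where it was at the start of the episode above 0.015 m).
It also fails if it takes over 64 s, if anything falls off the work surface, if the arm or the gripper's body presses on something with over 40 N, if the wrist force passes 120 N, or if a joint passes its speed limit or range.

## Working session

There is one attempt and no reset: what is moved stays moved. The work goes in short steps, Python scripts to look and compute and a shell command to move; the robot and the scene stay as the last step left them, time stands still between calls to the robot, and variables do not carry over. Pictures are saved under pics/ and viewed, at most 10 in all, crops included, and the job is handed in when it is done.

```bash
mkdir -p pics
python3 - <<'E'
from workcell import *
import numpy as np,cv2
s=read_state();print({k:np.round(v,3) for k,v in s.items()},grip_point_offset)
for n in("scene","top"):
    f=grab_frame(n);np.savez(n+".npz",**f);cv2.imwrite(f"pics/{n}0.png",f["frame"][:,:,::-1]);print(n,f["mtx"],f["k1"],f["rvec"],f["tvec"])
E
```

```text
{'t': np.float64(0.0), 'joints': array([ 1.12 ,  0.333, -0.065,  1.461,  0.022,  1.35 , -0.089]), 'dq': array([-0.   , -0.   ,  0.001,  0.001, -0.001,  0.001, -0.   ]), 'joint_torque': array([-1.0000e-03, -6.2546e+01,  4.9000e-02, -3.9161e+01,  1.6000e-02,
        1.0000e-02, -0.0000e+00]), 'position': array([ 0.259, -0.568,  0.231]), 'orientation': array([ 0.977,  0.212, -0.   , -0.001]), 'contact_force': array([ 0.042,  0.096, -0.312]), 'wrist_torque': array([-0.012,  0.043,  0.022]), 'finger_force': np.float64(0.0), 'grip_width': np.float64(1.002)} 0.0187
scene [[482.6098481    0.         321.51208903]
 [  0.         482.6098481  202.16431988]
 [  0.           0.           1.        ]] -0.11287671524744985 [ 1.72446659 -1.11762263  0.70665108] [-0.45933154  0.20876594  0.59800778]
top [[379.19578173   0.         316.22151556]
 [  0.         379.19578173 208.13679413]
 [  0.           0.           1.        ]] -0.024905954650542485 [ 2.19701444 -1.98716878  0.21933648] [-0.3160642   0.45762367  0.84487772]
```

View pics/scene0.png

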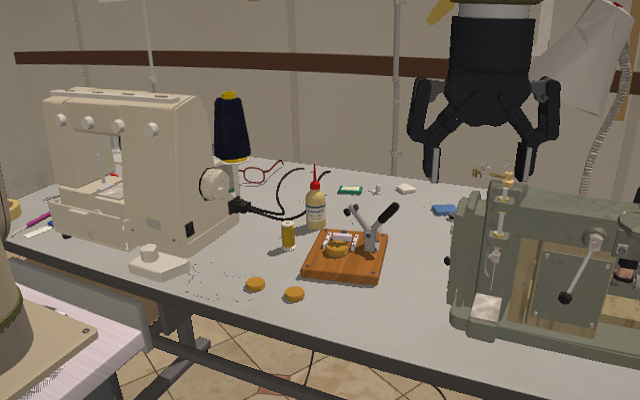

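View pics/top0.png

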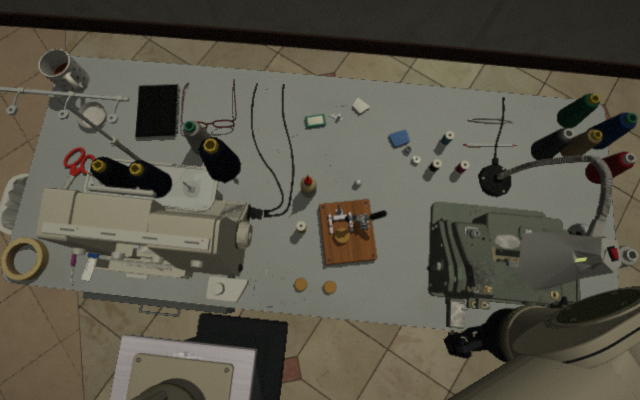

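The scene picture shows the holder at about (345,255), with the wax at (335,248), the clamp handle at (390,213), the oiler at (316,205) and the spool at (288,235). In the top picture the wax is at (342,236), the knob at (380,214), the oiler at (308,187), the spool at (300,227) and the thimble at (357,183).

```bash
cat > h.py <<'E'
import numpy as np,cv2
def cloud(f):
    "per-pixel world points"
    v,u=np.mgrid[0:400,0:640].astype(float); K=f["mtx"]
    d=np.array([float(f["k1"]),0,0,0])
    p=cv2.undistortPoints(np.stack([u.ravel(),v.ravel()],1)[:,None],K,d)[:,0]
    z=f["range_z"].ravel().astype(float)
    c=np.c_[p*z[:,None],z]; R=cv2.Rodrigues(f["rvec"])[0]
    return ((c-f["tvec"].ravel())@R).reshape(400,640,3), (z>0).reshape(400,640)
def px(f,P):
    return cv2.projectPoints(np.atleast_2d(np.array(P,float)),f["rvec"],f["tvec"],f["mtx"],np.array([float(f["k1"]),0,0,0]))[0][:,0]
E
python3 - <<'E'
from h import *
for n,pts,box in(("top",dict(wax=(342,238),oil=(308,187),spool=(300,227),thim=(357,183),knob=(380,214)),(318,378,197,268)),("scene",dict(wax=(336,250),oil=(316,210),spool=(288,228),knob=(390,212)),(300,392,225,288))):
    f=np.load(n+".npz");W,ok=cloud(f)
    for k,(u,v) in pts.items(): print(n,k,W[v,u].round(4))
    a,b,c,d=box;w=W[c:d,a:b].reshape(-1,3); rgb=f["frame"][c:d,a:b].reshape(-1,3).astype(int)
    m=(abs(w[:,2]-.018)<.005)&(rgb[:,0]>rgb[:,2]+30)
    r=cv2.minAreaRect(w[m,:2].astype(np.float32)*1000);print(n,"board",m.sum(),r,cv2.boxPoints(r).round(1).tolist(),np.median(w[m,2]))
    m=(w[:,2]>.027)&(w[:,2]<.034)&(rgb[:,0]>rgb[:,2]+40); print("wax",m.sum(),w[m].mean(0),cv2.minEnclosingCircle(w[m,:2].astype(np.float32)*1000))
    m=(w[:,2]>.085)&(w[:,2]<.12);print("high",w[m].mean(0) if m.any() else 0, w[m].min(0),w[m].max(0))
f=np.load("top.npz");c=cv2.resize(f["frame"][165:305,270:410],None,fx=4,fy=4,interpolation=2)[:,:,::-1]
g=np.load("scene.npz");e=cv2.resize(g["frame"][170:310,270:410],None,fx=4,fy=4,interpolation=2)[:,:,::-1]
cv2.imwrite("pics/c.png",cv2.resize(np.hstack([c,e]),(800,400)))
E
```

```text
top wax [ 0.4249 -0.3362  0.0334]
top oil [ 0.5306 -0.2451  0.0722]
top spool [ 0.4385 -0.2354  0.0492]
top thim [ 0.5666 -0.3618  0.024 ]
top knob [ 0.4765 -0.4124  0.1004]
top board 2335 ((446.0118408203125, -348.75897216796875), (149.29486083984375, 124.84363555908203), 11.755152702331543) [[360.20001220703125, -302.8999938964844], [385.6000061035156, -425.1000061035156], [531.7999877929688, -394.70001220703125], [506.3999938964844, -272.3999938964844]] 0.018472322457469537
wax 183 [ 0.43089515 -0.33622365  0.03110592] ((431.5897521972656, -335.8060302734375), 19.436166763305664)
high [ 0.4662413 -0.3642512  0.0911333] [ 0.45631808 -0.40834375  0.08515943] [ 0.48091101 -0.33693203  0.09854723]
scene wax [ 0.4159 -0.3408  0.0296]
scene oil [ 0.5245 -0.2528  0.041 ]
scene spool [ 0.4341 -0.2414  0.0425]
scene knob [ 0.4685 -0.4148  0.0893]
scene board 2404 ((443.4501647949219, -348.8287048339844), (150.76589965820312, 124.40430450439453), 11.64731216430664) [[357.1000061035156, -303.1000061035156], [382.20001220703125, -425.0], [529.7999877929688, -394.5], [504.70001220703125, -272.70001220703125]] 0.016519460295869134
wax 213 [ 0.42904558 -0.33626818  0.02923419] ((444.5856018066406, -331.8081359863281), 33.86323928833008)Traceback (most recent call last):
  File "<stdin>", line 9, in <module>
    return umr_minimum(a, axis, None, out, keepdims, initial, where)
ValueError: zero-size array to reduction operation minimum which has no identity
```

Run:
```python
from h import *
a=np.radians(11.7);R=np.array([[np.cos(a),-np.sin(a)],[np.sin(a),np.cos(a)]])
C=np.array([.4447,-.3488]);O=C+R@[.015,.015];print("O",O)
H=lambda p:(p-O)@R
for n in("top","scene"):
    f=np.load(n+".npz");W,ok=cloud(f);w=W[ok];h=H(w[:,:2])*1000;z=w[:,2]*1000
    for y0 in range(-120,-360,-20):
        m=(h[:,1]<y0)&(h[:,1]>y0-20)&(h[:,0]>-120)&(h[:,0]<120)
        print(n,y0,[round(float(z[m&(h[:,0]>x)&(h[:,0]<=x+40)].max(initial=-1))) for x in range(-120,120,40)])
    m=(z>20)&(z<30.5)&(abs(h[:,1])<16)&(h[:,0]>5)&(h[:,0]<45);print("stop pts",np.c_[h[m],z[m]].round(1)[:25].tolist())
f=np.load("top.npz");c=cv2.resize(f["frame"][165:305,270:410],None,fx=4,fy=4,interpolation=2)[:,:,::-1]
g=np.load("scene.npz");e=cv2.resize(g["frame"][170:310,270:410],None,fx=4,fy=4,interpolation=2)[:,:,::-1]
cv2.imwrite("pics/c.png",cv2.resize(np.hstack([c,e]),(800,400)))
```

```text
O [ 0.45634653 -0.33106985]
top -120 [3, 5, 3, 4, 4, 5]
top -140 [4, 4, 4, 4, 5, 4]
top -160 [137, 6, 5, 4, 4, 6]
top -180 [173, 137, 4, 5, 6, 4]
top -200 [189, 150, 122, 5, 4, 4]
top -220 [191, 164, 137, 33, 5, 5]
top -240 [350, 178, 130, 34, 4, 45]
top -260 [372, 176, 35, 34, 4, 4]
top -280 [381, 160, 33, 34, 5, 5]
top -300 [406, 122, 122, 33, 5, 48]
top -320 [407, 122, 120, 34, 5, 45]
top -340 [407, 404, 121, 34, 4, 11]
stop pts [[43.0, 11.3, 20.0], [42.1, 4.1, 20.6], [40.9, -5.6, 21.6], [41.0, -8.1, 20.0], [40.6, -10.5, 20.6], [40.2, -15.4, 20.2], [40.5, 14.1, 21.4], [39.9, 6.8, 20.6], [38.6, 4.7, 25.4], [37.3, 2.6, 30.2], [37.7, 0.0, 27.3], [36.8, -2.1, 30.3], [36.8, -4.7, 29.1], [37.6, -7.5, 24.3], [37.5, -15.0, 21.3], [37.3, 7.1, 21.0], [35.3, 5.3, 29.3], [35.5, 2.7, 27.3], [35.3, 0.3, 27.1], [34.8, -2.0, 28.2], [34.5, -4.4, 28.2], [34.7, -7.0, 26.0], [34.9, 7.4, 20.9], [33.6, 5.3, 25.9], [32.7, 3.1, 28.8]]
scene -120 [1, 1, 1, 1, 1, 1]
scene -140 [0, 1, 1, 1, 2, 1]
scene -160 [1, 0, 0, 1, 1, 1]
scene -180 [1, 0, 1, 1, 2, 1]
scene -200 [183, -1, -1, -1, -1, -1]
scene -220 [-1, -1, -1, -1, -1, -1]
scene -240 [-1, -1, -1, -1, -1, -1]
scene -260 [-1, -1, -1, -1, -1, -1]
scene -280 [85, -1, -1, -1, -1, -1]
scene -300 [99, -1, -1, -1, -1, -1]
scene -320 [-1, -1, -1, -1, -1, -1]
scene -340 [-1, -1, -1, -1, -1, -1]
stop pts [[37.1, 3.8, 26.8], [41.9, 2.9, 24.5], [40.9, 0.9, 25.2], [32.9, 4.8, 26.8], [33.8, 3.2, 26.5], [34.2, 1.4, 26.5], [34.4, -0.4, 26.6], [33.7, -2.3, 27.1], [36.2, -3.7, 26.0], [31.5, 6.4, 25.4], [29.9, 4.2, 26.4], [29.0, 2.2, 27.0], [32.2, 1.0, 25.5], [29.0, -1.4, 27.4], [30.2, -3.0, 26.9], [31.7, -4.5, 26.3], [21.9, 13.5, 27.5], [21.8, 11.7, 27.7], [23.1, 10.2, 27.2], [23.1, 8.3, 27.4], [21.9, 6.3, 28.2], [31.2, 6.3, 23.5], [29.1, 4.1, 24.8], [28.3, 2.1, 25.4], [28.7, 0.4, 25.3]]
```

View pics/c.png

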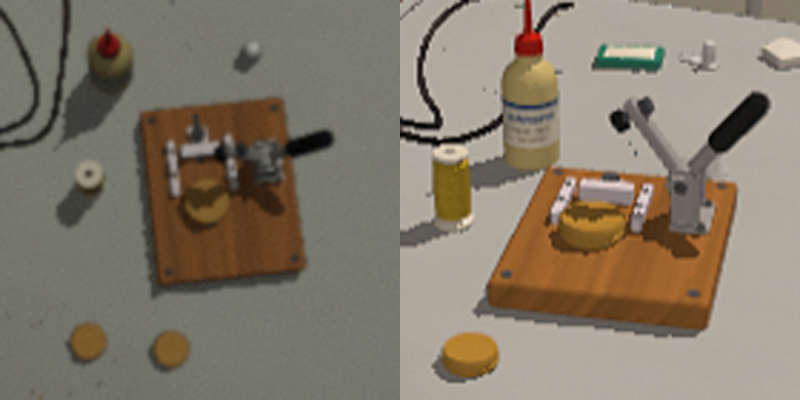

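The crop shows the wax (205,205 left half) lying at the channel mouth with the white stop block behind it. The black handle leans out to the right (310,143). Moving now.

```bash
cat > st.py <<'E'
from workcell import read_state
import numpy as np
from scipy.spatial.transform import Rotation as Q
a=np.radians(11.7);R=np.array([[np.cos(a),-np.sin(a),0],[np.sin(a),np.cos(a),0],[0,0,1]])
O=np.array([.45635,-.33107,0])
def st():
    s=read_state();T=R.T@Q.from_quat(s["orientation"]).as_matrix()
    print("t",round(s["t"],2),"h mm",((s["position"]-O)@R*1000).round(1),"F_h",(s["contact_force"]@R).round(1),"w",round(float(s["grip_width"]),2))
    return s,T
if __name__=="__main__":
    s,T=st();print("tool axes in holder (cols)",T.round(3).tolist())
E
python3 -m handwheel '-1 3.6 -2.5 0 0 0 0;-1 3.6 -2.5 0 0 0 0;-1 3.6 -2.5 0 0 0 0;-1 3.6 -2.5 0 0 0 0;-1 3.6 -2.5 0 0 0 0'; python3 st.py
```

```text
t: 0.6
position: [0.3717, -0.3785, 0.2311]
orientation: [0.977, 0.212, -0.0, -0.0]
contact_force: [1.5, 0.7, 0.8]
grip_width: 0.146
finger_force: 0.0
t 0.6 h mm [-92.5 -29.3 231.1] F_h [1.6 0.4 0.8] w 0.15
tool axes in holder (cols) [[0.975, 0.222, -0.0], [0.222, -0.975, 0.0], [-0.0, -0.0, -1.0]]
```

```bash
python3 -m handwheel '-1 0 0 0 0 0 6.4;-1 0 0 0 0 0 6.4;-1 0 0 0 -7.5 0 0;-1 0 0 0 -7.5 0 0;-1 0 0 0 -7.5 0 0' >/dev/null; python3 -m handwheel '-1 0 0 0 -7.5 0 0;-1 0 0 0 0 0 0'; python3 st.py
```

```text
t: 1.3
position: [0.3706, -0.3776, 0.2296]
orientation: [0.96, 0.101, 0.026, 0.259]
contact_force: [-0.8, 0.1, -0.5]
grip_width: -0.001
finger_force: 0.0
t 1.3 h mm [-93.4 -28.1 229.6] F_h [-0.8  0.2 -0.5] w -0.0
tool axes in holder (cols) [[1.0, 0.005, -0.0], [0.004, -0.865, -0.502], [-0.003, 0.502, -0.865]]
```

```bash
python3 -m handwheel '-1 .63 -2.2 2.5 0 0 0;-1 .63 -2.2 2.5 0 0 0;-1 .63 -2.2 2.5 0 0 0;-1 .63 -2.2 2.5 0 0 0;-1 0 0 0 0 0 0'; python3 st.py
```

```text
t: 1.8
position: [0.3888, -0.3481, 0.0967]
orientation: [0.962, 0.099, 0.024, 0.255]
contact_force: [0.9, 0.4, -0.6]
grip_width: 0.0
finger_force: 0.0
t 1.8 h mm [-69.6  -3.   96.7] F_h [ 1.   0.2 -0.6] w 0.0
tool axes in holder (cols) [[1.0, 0.003, -0.004], [0.0, -0.869, -0.495], [-0.005, 0.495, -0.869]]
```

```bash
python3 -m handwheel '-1 0 -1.1 1.9 0 0 0;-1 0 -1.1 1.9 0 0 0;-1 0 -1.0 1.8 0 0 0;-1 0 0 0 0 0 0;-1 0 0 0 0 0 0'; python3 st.py
python3 - <<'E'
from h import *
from workcell import grab_frame
g=grab_frame("scene");w=grab_frame("wrist");np.savez("w1.npz",**w)
e=cv2.resize(g["frame"][150:310,250:450],(500,400),interpolation=2)
cv2.imwrite("pics/d.png",np.hstack([e,cv2.resize(w["frame"],(640,400))[:, :640]])[:,:,::-1][:,:1140][:, ::1] if 0 else cv2.resize(np.hstack([e,w["frame"]])[:,:,::-1],(800,281)))
E
```

```text
t: 2.3
position: [0.391, -0.3508, 0.0376]
orientation: [0.961, 0.098, 0.026, 0.258]
contact_force: [0.1, -0.5, 0.2]
grip_width: -0.003
finger_force: 0.0
t 2.3 h mm [-68.   -6.1  37.6] F_h [ 0.  -0.5  0.2] w -0.0
tool axes in holder (cols) [[1.0, -0.001, -0.001], [-0.001, -0.866, -0.5], [-0.0, 0.5, -0.866]]
```

View pics/d.png

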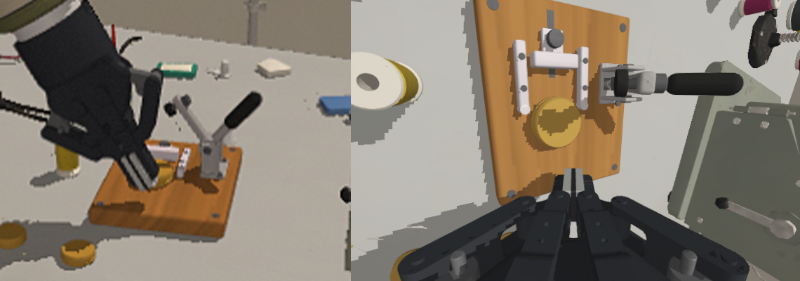

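The left half shows the shut fingers standing low, just behind the wax. The right half (wrist view) shows the wax at (556,123) between the rails (525/582), the stop at (555,60) and the spool close by on the left. I'll ease the tilt to clear the spool and then lower.

```bash
python3 -m handwheel '-1 0 0 0 5 6 0;-1 -.06 -.5 .5 0 0 0;-1 -.06 -.4 .5 0 0 0;-1 0 0 0 0 0 0;-1 0 0 0 0 0 0'; python3 st.py
```

```text
t: 2.9
position: [0.3888, -0.3454, 0.0227]
orientation: [0.968, 0.11, 0.06, 0.218]
contact_force: [0.4, 0.1, 0.6]
grip_width: -0.002
finger_force: 0.0
t 2.9 h mm [-69.   -0.3  22.7] F_h [0.4 0.  0.6] w -0.0
tool axes in holder (cols) [[0.997, 0.004, 0.078], [0.038, -0.9, -0.434], [0.068, 0.435, -0.898]]
```

```bash
python3 -m handwheel '-1 .4 0 .02 0 0 0;-1 .4 0 .02 0 0 0;-1 .4 0 .02 0 0 0;-1 .4 0 .03 0 0 0;-1 0 0 0 0 0 0'; python3 st.py;  python3 -m handwheel '-1 .2 0 .016 0 0 0;-1 .2 0 .016 0 0 0;-1 .2 0 .016 0 0 0;-1 .2 0 .016 0 0 0;-1 .2 0 .016 0 0 0'; python3 st.py
```

```text
t: 3.4
position: [0.4047, -0.3412, 0.022]
orientation: [0.968, 0.11, 0.06, 0.217]
contact_force: [0.4, -0.9, 0.4]
grip_width: -0.0
finger_force: 0.0
t 3.4 h mm [-52.6   0.6  22. ] F_h [ 0.2 -1.   0.4] w -0.0
tool axes in holder (cols) [[0.997, 0.005, 0.078], [0.039, -0.901, -0.433], [0.068, 0.434, -0.898]]
t: 3.9
position: [0.4139, -0.3394, 0.0219]
orientation: [0.968, 0.11, 0.06, 0.218]
contact_force: [-0.0, -0.5, -0.5]
grip_width: 0.0
finger_force: 0.1
t 3.9 h mm [-43.3   0.5  21.9] F_h [-0.1 -0.5 -0.5] w 0.0
tool axes in holder (cols) [[0.997, 0.005, 0.077], [0.038, -0.901, -0.433], [0.068, 0.434, -0.898]]
```

```bash
for i in 1; do python3 -m handwheel '-1 .1 0 .008 0 0 0;-1 .1 0 .008 0 0 0;-1 .1 0 .008 0 0 0'; python3 st.py|head -1; done
python3 - <<'E'
from h import *
from st import O,R
from workcell import grab_frame
w=grab_frame("wrist");np.savez("w2.npz",**w);W,ok=cloud(w);h=((W-O)@R)*1000
c=w["frame"].astype(int);m=ok&(h[...,2]>28)&(h[...,2]<34)&(abs(h[...,1])<22)&(h[...,0]>-50)&(h[...,0]<25)&(c[...,0]>c[...,2]+50)
print("wax",m.sum(),cv2.minEnclosingCircle(h[m][:,:2].astype(np.float32)))
cv2.imwrite("pics/e.png",w["frame"][:,:,::-1])
E
```

```text
t: 4.2
position: [0.4167, -0.3388, 0.0219]
orientation: [0.968, 0.11, 0.06, 0.218]
contact_force: [-0.1, -0.1, 1.1]
grip_width: 0.004
finger_force: 0.1
t 4.2 h mm [-40.4   0.5  21.9] F_h [-0.1 -0.1  1.1] w 0.0
wax 4005 ((-9.495525360107422, 2.145120143890381), 19.728437423706055)
```

View pics/e.png

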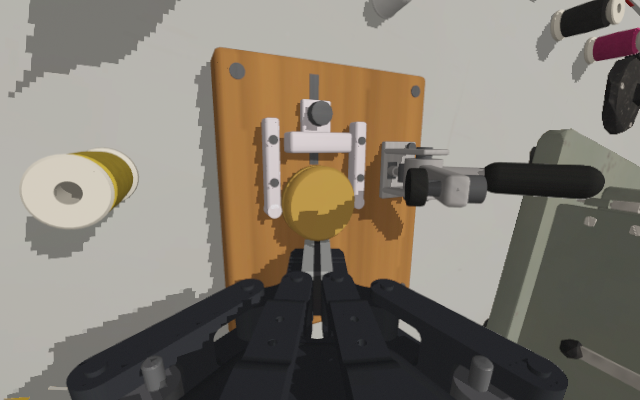

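The picture shows the shut fingers touching the wax, which is centred at (320,202). The stop face is at about row 152, roughly 6 mm ahead. I'll feel for it in small steps.

```bash
python3 -m handwheel '-1 .1 0 .008 0 0 0;-1 .1 0 .008 0 0 0;-1 .1 0 .008 0 0 0;-1 0 0 0 0 0 0'>/dev/null; python3 st.py|head -1; python3 -m handwheel '-1 .05 0 .004 0 0 0;-1 0 0 0 0 0 0'>/dev/null; python3 st.py|head -1;python3 -m handwheel '-1 .05 0 .004 0 0 0;-1 0 0 0 0 0 0'>/dev/null; python3 st.py|head -1
```

```text
t 4.65 h mm [-37.2   0.5  21.9] F_h [ 0.1 -0.6  0.3] w 0.0
t 4.85 h mm [-36.9   0.5  21.8] F_h [ 0.2  0.2 -0.6] w 0.0
t 5.05 h mm [-36.4   0.5  21.8] F_h [-0.4  0.  -0.2] w -0.0
```

```bash
cat > ok.py <<'E'
from st import *
import sys
s,T=st(); sys.exit(int(-(s["contact_force"]@R)[0]>float(sys.argv[1])))
E
python3 -m handwheel '-1 .05 0 .004 0 0 0;-1 0 0 0 0 0 0'>/dev/null && python3 ok.py 1.6 && python3 -m handwheel '-1 .05 0 .004 0 0 0;-1 0 0 0 0 0 0'>/dev/null && python3 ok.py 1.6 && python3 -m handwheel '-1 .05 0 .004 0 0 0;-1 0 0 0 0 0 0'>/dev/null && python3 ok.py 1.6 && python3 -m handwheel '-1 .05 0 .004 0 0 0;-1 0 0 0 0 0 0'>/dev/null && python3 ok.py 1.6 && python3 -m handwheel '-1 .05 0 .004 0 0 0;-1 0 0 0 0 0 0'>/dev/null && python3 ok.py 1.6 && python3 -m handwheel '-1 .05 0 .004 0 0 0;-1 0 0 0 0 0 0'>/dev/null && python3 ok.py 1.6
```

```text
t 5.25 h mm [-35.8   0.5  21.9] F_h [-0.4 -0.4 -0.7] w -0.0
t 5.45 h mm [-35.3   0.5  21.8] F_h [-0.1 -0.5 -0.3] w 0.0
t 5.65 h mm [-34.8   0.5  21.8] F_h [-0.8 -0.4 -0.2] w -0.0
t 5.85 h mm [-34.3   0.5  21.8] F_h [-0.2  0.   0.3] w 0.0
t 6.05 h mm [-33.9   0.5  21.8] F_h [-0.8 -0.9 -0.6] w 0.0
t 6.25 h mm [-33.7   0.5  21.7] F_h [-1.7  0.5  2.2] w -0.0
```

Contact, it seems; in finer steps now.

```bash
python3 -m handwheel '-1 .02 0 .0016 0 0 0;-1 0 0 0 0 0 0'>/dev/null && python3 ok.py 3.3 && python3 -m handwheel '-1 .02 0 .0016 0 0 0;-1 0 0 0 0 0 0'>/dev/null && python3 ok.py 3.3 && python3 -m handwheel '-1 .02 0 .0016 0 0 0;-1 0 0 0 0 0 0'>/dev/null && python3 ok.py 3.3
```

```text
t 6.45 h mm [-33.6   0.4  21.8] F_h [-3.6  0.   2.2] w -0.0
```

```bash
python3 -m handwheel '-1 .01 0 0 0 0 0;-1 0 0 0 0 0 0'>/dev/null; python3 ok.py 9; python3 -m handwheel '-1 0 0 0 0 0 0;-1 0 0 0 0 0 0'>/dev/null; python3 ok.py 9;python3 -m handwheel '-1 0 0 0 0 0 0;-1 0 0 0 0 0 0;-1 0 0 0 0 0 0;-1 0 0 0 0 0 0'>/dev/null; python3 ok.py 9
```

```text
t 6.65 h mm [-33.5   0.4  21.8] F_h [-3.7  0.9  2.8] w 0.0
t 6.85 h mm [-33.5   0.4  21.7] F_h [-4.6  0.4  2. ] w 0.01
t 7.25 h mm [-33.5   0.4  21.8] F_h [-4.9 -0.4  2.2] w 0.0
```

```bash
python3 -m handwheel '-1 .01 0 -.005 0 0 0;-1 0 0 0 0 0 0;-1 0 0 0 0 0 0;-1 0 0 0 0 0 0;-1 0 0 0 0 0 0'>/dev/null; python3 ok.py 9; python3 -m handwheel '-1 -.2 0 -.016 0 0 0;-1 -.5 0 -.04 0 0 0;-1 -.8 0 -.06 0 0 0;-1 -.8 0 -.06 0 0 0;-1 0 0 0 0 0 0' >/dev/null; python3 ok.py 9
python3 - <<'E'
from h import *
from st import O,R
from workcell import grab_frame
w=grab_frame("wrist");np.savez("w3.npz",**w);W,ok=cloud(w);h=((W-O)@R)*1000
c=w["frame"].astype(int);m=ok&(h[...,2]>28)&(h[...,2]<34)&(abs(h[...,1])<22)&(h[...,0]>-50)&(h[...,0]<25)&(c[...,0]>c[...,2]+50)
print("wax",m.sum(),cv2.minEnclosingCircle(h[m][:,:2].astype(np.float32)))
cv2.imwrite("pics/f.png",w["frame"][:,:,::-1])
E
```

```text
t 7.75 h mm [-33.4   0.4  21.8] F_h [-6.2  0.2  2.6] w -0.0
t 8.25 h mm [-57.6   0.3  21.8] F_h [-0.7  0.3  0.4] w 0.0
wax 4481 ((-3.241074323654175, 1.940150499343872), 19.90925407409668)
```

View pics/f.png

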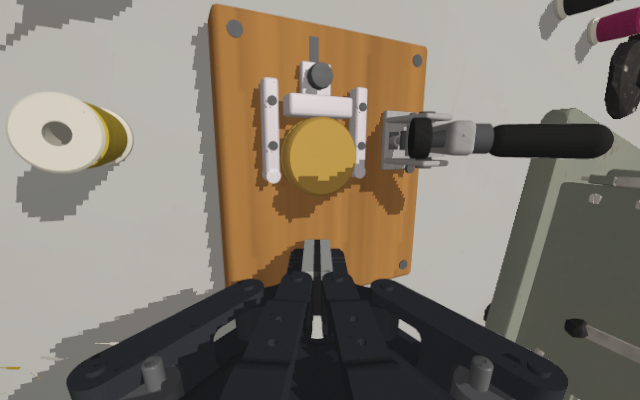

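The wax (320,155) now bears against the stop at row 115. Going up and over to the clamp.

```bash
python3 -m handwheel '-1 .22 1.4 -2.9 0 0 0;-1 .22 1.4 -2.9 0 0 0;-1 .22 1.4 -2.9 0 0 0;-1 .22 1.4 -2.9 0 0 0;-1 .22 1.4 -2.9 0 0 0'>/dev/null; python3 st.py|head -1
python3 -m handwheel '-1 0 0 0 0 -6 0;-1 0 0 0 7.8 0 0;-1 0 0 0 7.8 0 0;-1 0 0 0 7.8 0 0;-1 0 0 0 0 0 0' >/dev/null; python3 st.py
```

```text
t 8.8 h mm [-55.8   0.8 184.9] F_h [ 0.  -0.4  0.2] w 0.0
t 9.3 h mm [-57.1  -2.4 183.1] F_h [-0.3 -0.6 -0.4] w 0.0
tool axes in holder (cols) [[1.0, -0.012, -0.026], [-0.013, -0.999, -0.037], [-0.026, 0.037, -0.999]]
```

```bash
python3 -m handwheel '-1 1.6 3.1 0 0 0 0;-1 1.6 3.1 0 0 0 0;-1 1.6 3.1 0 0 0 0;-1 1.6 3.1 0 0 0 0;-1 0 0 0 0 0 0'>/dev/null; python3 st.py|head -1
python3 -m handwheel '-1 0 0 0 8 0 0;-1 0 0 0 8 0 0;-1 0 0 0 8 0 0;-1 0 0 0 0 -1.5 0.5;-1 0 0 0 0 0 0' >/dev/null; python3 st.py
```

```text
t 9.8 h mm [   8.2 -126.   185.2] F_h [-0.9  0.3 -1.2] w -0.0
t 10.3 h mm [   8.1 -123.1  185.2] F_h [0.  0.8 0.9] w 0.0
tool axes in holder (cols) [[0.998, -0.025, -0.05], [-0.005, -0.929, 0.37], [-0.055, -0.369, -0.928]]
```

Run:
```python
from h import *
from st import O,R
from workcell import grab_frame
w=grab_frame("top");W,ok=cloud(w);h=((W-O)@R)*1000
m=ok&(h[...,2]>50)&(h[...,2]<112)&(h[...,1]<-70)&(h[...,1]>-115)&(abs(h[...,0])<30)&(w["frame"].max(2)<70)
p=h[m];print(len(p),p.min(0),p.max(0),p[np.argsort(p[:,1])[:6]].round(1).tolist())
for n,f in(("top",w),("scene",grab_frame("scene"))): print(n,px(f,(O+R@[.003,-.091,.097])[None]))
```

```text
81 [ -3.16231557 -97.21188722  78.15864177] [ 10.90873967 -70.08682394 106.7792981 ] [[4.0, -97.2, 100.8], [1.3, -96.4, 103.0], [8.3, -95.2, 103.2], [6.3, -95.1, 101.8], [3.5, -94.3, 104.5], [1.0, -93.7, 105.8]]
top [[383.01301518 214.08078922]]
scene [[394.66383027 206.02415366]]
```

```bash
python3 -m handwheel '-1 .05 1.25 3.1 0 0 0;-1 .05 1.25 3.1 0 0 0;-1 .05 1.25 3.1 0 0 0;-1 0 0 0 0 0 0;-1 0 0 0 0 0 0'>/dev/null; python3 st.py
```

```text
t 10.9 h mm [   3.9 -124.    88.5] F_h [-0.2 -0.8  1.2] w 0.0
tool axes in holder (cols) [[0.999, -0.024, -0.047], [-0.005, -0.93, 0.368], [-0.053, -0.367, -0.929]]
```

```bash
cat > okc.py <<'E'
from st import *
import sys
s,T=st(); sys.exit(int(np.linalg.norm(s["contact_force"])>float(sys.argv[1])))
E
python3 -m handwheel '-1 0 0 .5 0 0 0;-1 0 0 .5 0 0 0;-1 0 -.5 0 0 0 0;-1 0 -.5 0 0 0 0;-1 0 0 0 0 0 0'>/dev/null; python3 okc.py 3 && python3 -m handwheel '-1 0 -.15 0 0 0 0;-1 0 -.15 0 0 0 0;-1 0 0 0 0 0 0'>/dev/null; python3 okc.py 3 &&  python3 -m handwheel '-1 0 -.2 0 0 0 0;-1 0 0 0 0 0 0'>/dev/null; python3 okc.py 3 && python3 -m handwheel '-1 0 -.2 0 0 0 0;-1 0 0 0 0 0 0'>/dev/null; python3 okc.py 3
```

```text
t 11.4 h mm [   3.6 -110.8   81.9] F_h [-0.4 -0.3  0.2] w 0.0
t 11.7 h mm [   3.2 -108.5   82.1] F_h [-0.1  0.7  0.4] w 0.0
t 11.9 h mm [   3.2 -106.6   82.8] F_h [-0.1 -0.9  0.2] w 0.0
t 12.1 h mm [   2.8 -105.6   83.5] F_h [-0.8 -3.5 -0.9] w -0.0
```

Contact with the handle. Following its arc.

```bash
python3 -m handwheel '-1 0 -.15 -.04 0 0 0;-1 0 0 0 0 0 0'>/dev/null; python3 okc.py 13 && python3 -m handwheel '-1 0 -.15 -.04 0 0 0;-1 0 -.1 -.03 0 0 0'>/dev/null; python3 okc.py 13 && python3 -m handwheel '-1 0 -.2 -.05 0 0 0;-1 0 -.2 -.05 0 0 0'>/dev/null; python3 okc.py 13
```

```text
t 12.3 h mm [   2.9 -104.2   84.6] F_h [-1.9 -4.3  0.4] w 0.0
t 12.5 h mm [   2.9 -102.2   86.2] F_h [-1.6 -5.   1.3] w -0.01
t 12.7 h mm [  3.  -98.9  88.7] F_h [-1.9 -5.9  2.8] w 0.0
```

```bash
python3 -m handwheel '-1 0 -.2 -.08 0 0 0;-1 0 -.2 -.08 0 0 0'>/dev/null; python3 okc.py 13 && python3 -m handwheel '-1 0 -.2 -.05 0 0 0;-1 0 -.2 -.05 0 0 0'>/dev/null; python3 okc.py 13 && python3 -m handwheel '-1 0 -.2 -.04 0 0 0;-1 0 -.2 -.04 0 0 0'>/dev/null; python3 okc.py 13
```

```text
t 12.9 h mm [  3.4 -95.1  91.5] F_h [-1.4 -2.5  0.2] w -0.0
t 13.1 h mm [  4.  -91.3  93.8] F_h [-1.7 -0.8  0.9] w 0.0
t 13.3 h mm [  4.3 -87.7  95.9] F_h [ 0.4 -0.4 -0.9] w -0.0
```

```bash
python3 -m handwheel '-1 0 -.2 -.02 0 0 0;-1 0 -.2 -.02 0 0 0'>/dev/null; python3 okc.py 13 && python3 -m handwheel '-1 0 -.2 0 0 0 0;-1 0 -.2 0 0 0 0'>/dev/null; python3 okc.py 13 && python3 -m handwheel '-1 0 -.2 .02 0 0 0;-1 0 -.2 .02 0 0 0'>/dev/null; python3 okc.py 13
python3 - <<'E'
from h import *
from workcell import grab_frame
w=grab_frame("wrist");g=grab_frame("scene")
e=cv2.resize(g["frame"][150:310,250:450],(500,400),interpolation=2)
cv2.imwrite("pics/g.png",cv2.resize(np.hstack([e,w["frame"]])[:,:,::-1],(800,281)))
E
```

```text
t 13.5 h mm [  4.4 -84.2  97.8] F_h [-0.3 -0.5 -0.2] w -0.0
t 13.7 h mm [  4.3 -80.7  99.3] F_h [0.6 0.7 0.5] w 0.0
t 13.9 h mm [  4.3 -76.9 100.4] F_h [ 1.2 -0.3  0.4] w -0.0
```

View pics/g.png

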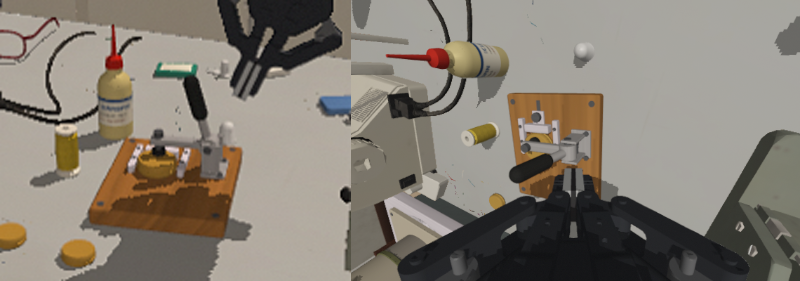

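The scene half shows the handle past upright at (195,100) and the pad down on the wax (158,150), with the bystanders standing where they were. Backing off, then a numeric check of the wax before handing in.

```bash
python3 -m handwheel '-1 0 1.5 0 0 0 0;-1 0 2 -1 0 0 0;-1 0 2 -2 0 0 0;-1 0 0 0 0 0 0;-1 0 0 0 0 0 0'>/dev/null; python3 st.py|head -1
python3 - <<'E'
from h import *
from st import O,R
from workcell import grab_frame
f=grab_frame("top");W,ok=cloud(f);h=((W-O)@R)*1000;c=f["frame"].astype(int)
m=ok&(h[...,2]>26)&(h[...,2]<36)&(abs(h[...,1])<22)&(h[...,0]>-50)&(h[...,0]<25)&(c[...,0]>c[...,2]+40)
print("wax",m.sum(),cv2.minEnclosingCircle(h[m][:,:2].astype(np.float32)))
m=ok&(h[...,2]>40)&(abs(h[...,0]-3)<9)&(h[...,1]>-60)&(h[...,1]<15)
print("arm zmax by y",[(y,round(float(h[m&(h[...,1]>y)&(h[...,1]<=y+12)][:,2].max(initial=-1)))) for y in range(-60,15,12)])
E
```

```text
t 14.5 h mm [   4.3 -139.6  107.6] F_h [-0.3 -0.1 -0.6] w -0.0
wax 125 ((-5.071688652038574, 0.8488609790802002), 18.796960830688477)
arm zmax by y [(-60, 63), (-48, 116), (-36, 120), (-24, 55), (-12, 58), (0, 58), (12, -1)]
```

Run:
```python
from h import *
from st import O,R
from workcell import grab_frame
w=grab_frame("wrist")
W,ok=cloud(w);h=((W-O)@R)*1000;c=w["frame"].astype(int)
m=ok&(h[...,2]>28)&(h[...,2]<34)&(abs(h[...,1])<22)&(h[...,0]>-50)&(h[...,0]<25)&(c[...,0]>c[...,2]+50)
print("wax",m.sum(),cv2.minEnclosingCircle(h[m][:,:2].astype(np.float32)))
u,v=px(w,(O+R@[0,0,.025])[None])[0].astype(int);print(u,v)
cv2.imwrite("pics/i.png",cv2.resize(w["frame"][max(v-50,0):v+50,max(u-60,0):u+60],None,fx=6,fy=6,interpolation=2)[:,:,::-1])
```

```text
wax 195 ((-0.9859905242919922, -0.43390321731567383), 20.184179306030273)
219 197
```

View pics/i.png

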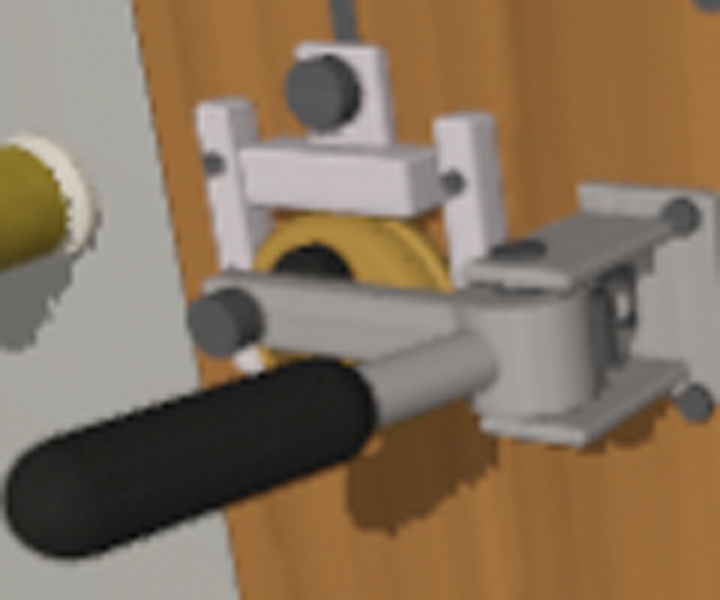

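The wax edge meets the stop face at (330,212) and the pad sits on the wax at (315,265). Handing in.

```bash
python3 -c "
from workcell import sign_off;print(sign_off())"
```

```text
the job is handed in; nothing more can be done
None
```

I pressed the wax against the stop at about 6 N, snapped the clamp shut with its pad on the wax, left the oil bottle, spool and thimble alone, and handed the job in; no verdict came back.

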